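Push the tip box home into the corner stop

TASK

Push the closed pipette tip box along the bench top into the L-shaped aluminium corner stop until it is fully home: its long side flush against the long rail and its short side flush against the short rail. Only push it with the fingers: never pinch, lift or tip it. Leave the bottles and the syringe where they are, and finish with the hand clear of the box.

Things in the scene. Friction and masses are not known exactly. Their poses are not given: they have to be found in the camera images.
- tip_box: closed pipette tip box, blue base, clear lid over white tips: 84 (its x) x 122 (its y) x 68 mm high, plain upright sides, about 0.12 kg, loose; it slides easily if pushed low. Origin: centre of the underside. Its +x side (long, lid hinge) faces away from the robot, its +y side (short) faces left, yaw up to 0.4 rad either way. Starts in front and to the right of the stop. The lid does not open.
- corner_stop: fixed L-shaped corner stop of two aluminium angle rails 25 mm high, 6 mm thick; yaw up to 0.2 rad either way. Origin: inner corner at bench height. Long rail: inner face x = 0, from y = 0 to -160 mm. Short rail: inner face y = 0, from x = 0 to -105 mm (towards the robot). Bare bench inside; low screwed flanges (to 30 mm out, 9 mm high) outside. Box home: its origin at x = -42, y = -61 mm, axes parallel.
- bottle_right: bystander: brown reagent bottle with blue cap, 34 mm across, 71 mm high, standing beyond the box as it starts, near the monitor's foot. Origin: centre of its underside. Must not be moved.
- bottle_left: bystander: brown reagent bottle with black cap, 34 mm across, 63 mm high, standing at the front left of the bench. Origin: centre of its underside. Must not be moved.
- syringe: bystander: syringe lying near the front edge of the bench, 59 by 173 by 14 mm, its length roughly along y. Origin: centre of its underside. Must not be moved.

How it is judged:
By the outcome, as a careful person would: the job done as asked, in the order asked, and still so for the second after the job is handed in, with the robot touching nothing.
It also fails if it takes over 58 s, if anything falls off the work surface, if the arm or the gripper's body presses on something with over 40 N, if the wrist force passes 120 N, or if a joint passes its speed limit or range.

ROBOT

A 6-joint arm with a two-finger parallel gripper is mounted at the origin on a cart in front of the work surface, level with it; the furniture and walls round the work are solid. World frame = base frame: x ahead of the robot, y to its left, z up, the work surface at z = 0. Lengths are in m, angles in degrees, forces in N, time in s.
With the tool pointing down it reaches from about 0.275 to 0.75 m from the base axis. Payload 10.2 kg.
Tool frame: the origin (TCP) lies midway between the tips of the shut fingers; the grasp point (between the pads) lies 19 mm behind it; z points along the fingers, y is the line along which they close (so a half turn about z gives the same grasp; the last joint's range is limited). The gripper opens to 88 mm and grips with 3 to 60 N. Pads are 18 mm wide; open, the fingers measure 123 mm over their backs; the gripper's body (75 mm by 187 mm) begins 45 mm behind the grasp point.
Start: joints at [61.226, 17.928, 85.812, -0, 76.261, -12.8], TCP at [0.144, 0.505, 0.239] pointing down, gripper open.
Joint ranges: [-168.41, 168.41], [-55.51, 124.54], [10.69, 146.95], [-70.63, 250.63], [1, 178], [-165.06, 165.06]. Speed limits (degrees/s): [136.94, 136.94, 172.46, 180, 180, 180].

INTERFACE

Orientations are given as [roll, pitch, yaw] about the fixed x, y, z axes, in that order (R = Rz(yaw) Ry(pitch) Rx(roll)).
In Python, from bench import telemetry, get_image, camera_model, order gives the robot as it stands. The module is installed in compiled form; this text tells all that it offers.
- The arm moves only by the tool carry_out, never from a script. Its argument "moves" is a list of rows, each an object of numbers: "tx", "ty", "tz": the shift along the tool's x, y, z in mm; "roll": the turn about the tool's z in degrees. A call has 1 to 5 rows; each row shifts and turns the commanded pose from where the row before left it, along the tool's axes as they then stand; what a row does not reach is not made up. A row lasts 1/10 s, in which the tool goes at most 50 mm and 8.59 degrees, less where a joint would pass 70% of its speed; a pose out of reach is approached as far as the arm can. A call is refused whole if a number of a shift passes 50 or a number of a turn 8.59, either way. A call with a gripper value outside its range is refused whole. "claw" is the opening, from -1 (shut) to 1 (fully open), set as the call begins (left out, the last holds). The fingers move at their own pace and stop on an object; "squeeze" is the grip in N (left out, the last holds). Time passes only in rows, so rows that do not move let the fingers close. It gives the time, the measured TCP pose, the force, the opening and the grip force at its end, in the units of the state.
- telemetry.get_obs(): the state, without advancing time (a new reading comes with each control period).
- get_image(name): name is "scene" or "side" or "wrist"; returns (picture, depth): 384x512x3 uint8, red, green, blue; 384x512 float32, m along the optical axis (not along the pixel's ray), 0 where there is no reading.
- camera_model(name): a dict with "camera_matrix" (3x3 intrinsics, pixels), "R" (3x3) and "t" (3): a world point X has camera coordinates R X + t; the wrist camera has in their place "mount" (4x4, takes a point from camera to tool coordinates, whose origin is the TCP and whose axes are the flange's). Camera axes: x right, y down, z forward; pixel columns grow to the right and rows downward; lengths in m; the calibration is good to about 2 mm. A picture is of the moment at which its call begins: read the wrist's pose just before it. camera_model takes no time and is no camera call.
- order.finish_job(): hands the job in; it is judged then, once.
The state is a dict: "t": time; "joints": joint angles; "joint_vel": joint speeds; "joint_efforts": joint torques, N m; "position": TCP position; "tool_rot": TCP orientation; "force": force on the tool from outside, world axes, zero at the start; "wrist_torque": the same for the moment, N m; "gripper_width": opening from 0.0 (shut) to 1.0 (fully open); "finger_force": force on a finger pad.
Only numpy, scipy, OpenCV 4.12 (cv2) and the standard library are available. Lean on these libraries where they do the work, as an engineer would, in place of code of your own. Each camera call takes 0.05 s, during which the arm holds its last target. There are 200 camera calls.

## Working session

There is one attempt and no reset: what is moved stays moved. The work goes in short steps, Python scripts to look and compute and a tool call to move; the robot and the scene stay as the last step left them, time stands still between calls to the robot, and variables do not carry over. Pictures are saved under pics/ and viewed, at most 10 in all, crops included, and the job is handed in when it is done.

Besides the shell and the picture viewer there is one more tool, called after ">>>" by a JSON object that holds its "method" and its "body". carry_out: Moves the arm, as the interface text tells. Its arguments: {"type":"object","properties":{"moves":{"type":"array"},"claw":{"type":"number"},"squeeze":{"type":"number"}},"required":["moves"]}

```bash
mkdir -p pics
cat > h.py <<'E'
import numpy as np, cv2
from bench import telemetry, get_image, camera_model, order
def pts(name,depth):
    m=camera_model(name);K=np.array(m["camera_matrix"]);R=np.array(m["R"]);t=np.array(m["t"])
    v,u=np.mgrid[:depth.shape[0],:depth.shape[1]]
    c=np.stack([(u-K[0,2])/K[0,0],(v-K[1,2])/K[1,1],np.ones(u.shape)],-1)*depth[...,None]
    return (c-t)@R
def ray(name,px,z):
    m=camera_model(name);K=np.array(m["camera_matrix"]);R=np.array(m["R"]);t=np.array(m["t"])
    px=np.atleast_2d(px).astype(float)
    d=np.c_[px,np.ones(len(px))]@np.linalg.inv(K).T@R; o=-R.T@t
    return o+d*((z-o[2])/d[:,2])[:,None]
def save(n,p): cv2.imwrite('pics/'+n,p[...,::-1])
E
python3 - <<'E'
from h import *
o=telemetry.get_obs();print(o)
for n in("scene","side"):
    p,d=get_image(n);save(n+'0.png',p);np.savez(n+'0.npz',p=p,d=d);print(n,camera_model(n))
E
```

```text
{'t': 0.0, 'joints': array([ 6.12229210e+01,  1.79591244e+01,  8.58541202e+01, -9.12999883e-04,
        7.62607689e+01, -1.27975192e+01]), 'joint_vel': array([-0.03389579,  0.06538928, -0.00613579,  0.00566919,  0.08875393,
       -0.09380096]), 'joint_efforts': array([-5.74887345e-04, -4.02208042e+01, -2.52268893e+01,  6.93872734e-02,
        3.53032281e-02, -1.00329730e-04]), 'position': array([0.14440137, 0.50449172, 0.2381632 ]), 'tool_rot': array([-1.79927629e+02, -1.55298684e-02,  1.64020648e+02]), 'force': array([0.31070418, 0.00081076, 0.48928097]), 'wrist_torque': array([-0.01842252, -0.03112063, -0.02511187]), 'finger_force': 0.0, 'gripper_width': 1.005463618020009}
scene {'camera_matrix': array([[417.46319953,   0.        , 253.24796314],
       [  0.        , 417.46319953, 189.7966055 ],
       [  0.        ,   0.        ,   1.        ]]), 'R': array([[ 0.90749548, -0.42005675, -0.00206775],
       [-0.32143451, -0.691245  , -0.6471941 ],
       [ 0.27042893,  0.58799037, -0.76232245]]), 't': array([-0.38091912,  0.33035585,  0.72325551])}
side {'camera_matrix': array([[424.96087218,   0.        , 257.2140436 ],
       [  0.        , 424.96087218, 192.16737493],
       [  0.        ,   0.        ,   1.        ]]), 'R': array([[ 0.85733337, -0.51475722,  0.00212202],
       [-0.45989303, -0.76779541, -0.44608139],
       [ 0.2312529 ,  0.38146456, -0.89498988]]), 't': array([-0.32877789,  0.39191063,  0.88843397])}
```

View pics/scene0.png

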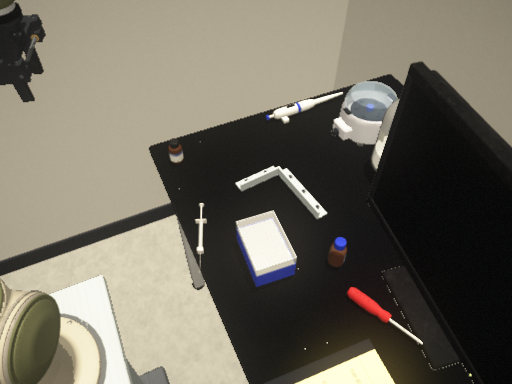

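View pics/side0.png

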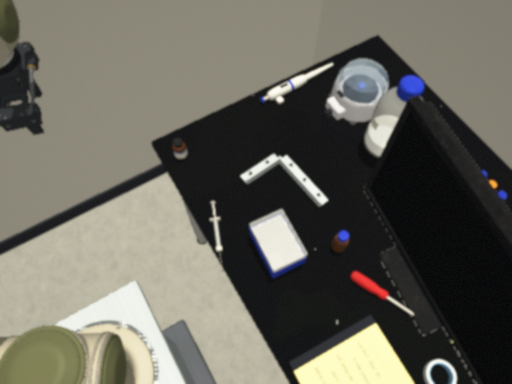

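The scene view shows the box at about (266,248) and the stop's corner at (280,168), with rails to (237,184) and (325,215). The syringe is at (201,230) and the bottles at (176,150) and (338,251). Next I measure them.

```bash
cat > meas.py <<'E'
from h import *
def blobs(n,p,d):
    P=pts(n,d); z=P[...,2]; hsv=cv2.cvtColor(p,cv2.COLOR_RGB2HSV)
    ok=(d>0)&(P[...,0]>.2)&(P[...,0]<.8)&(abs(P[...,1])<.5)
    return P,z,hsv,ok
def rect(a):
    c,s,an=cv2.minAreaRect((a[:,:2]*1000).astype(np.float32)); return np.round(c,1),np.round(s,1),round(an,1)
if __name__=="__main__":
  for n in("scene","side"):
    f=np.load(n+'0.npz');p,d=f['p'],f['d'];P,z,hsv,ok=blobs(n,p,d)
    print(n,"bench z",np.median(z[ok&(hsv[...,2]<30)]))
    m=(ok&(z>.006)&(z<.12)).astype(np.uint8)
    k,l,st,_=cv2.connectedComponentsWithStats(m)
    for i in range(1,k):
        if st[i,4]<40: continue
        q=P[l==i]; zt=np.percentile(q[:,2],95)
        print(st[i],"z95",round(zt,3),"all",rect(q),"top",rect(q[abs(q[:,2]-zt)<.004]))
E
python3 meas.py
```

```text
scene bench z 0.14564960831893886
[266  99  45  23 430] z95 0.029 all (array([732.3, 436.3]), array([135.2,  41.2]), 0.0) top (array([744.4, 443.9]), array([111.4,  21.7]), 1.1)
[169 138  15  25 282] z95 0.063 all (array([393.6, 405.9]), array([31. , 32.1]), 63.7) top (array([393.8, 409.2]), array([23.8, 22. ]), 73.9)
[239 166  81  51 692] z95 0.026 all (array([595.2, 202.8]), array([100.3, 207.4]), 39.5) top (array([596.5, 196.1]), array([ 91.4, 193.9]), 39.2)
[ 347  180  156  204 8533] z95 0.114 all (array([ 641.7, -133.9]), array([413.7, 137.7]), 81.0) top (array([ 691.7, -143.7]), array([409.9,   5.6]), 81.3)
[196 203  11  56 213] z95 0.015 all (array([370.6, 171.9]), array([144. ,  22.6]), 64.4) top (array([373.6, 178.5]), array([129.6,  22.2]), 63.4)
[ 236  210   61   76 3053] z95 0.07 all (array([472.1,  55.5]), array([124.6,  84.8]), 85.3) top (array([472. ,  55.4]), array([124.6,  84.5]), 85.1)
[328 237  19  29 418] z95 0.072 all (array([600.8, -17.9]), array([29.9, 31.7]), 77.2) top (array([602.2, -15.7]), array([22.7, 21.3]), 37.5)
[ 264  338  131   46 3002] z95 0.011 all 
[... 773 characters left out ...]
(array([373.3, 176.4]), array([128.7,  24.3]), 72.9) top (array([370.2, 177.2]), array([127.5,  22.4]), 65.0)
[ 250  210   58   68 2327] z95 0.069 all (array([470.2,  54.6]), array([124.1,  84.8]), 85.3) top (array([470.1,  54.1]), array([122.7,  84.5]), 85.2)
[332 231  17  21 265] z95 0.071 all (array([597. , -17.7]), array([27.4, 33. ]), 2.6) top (array([600.1, -17.1]), array([21.6, 21.1]), 88.0)
[ 289  315  125   69 3971] z95 0.01 all (array([ 456.4, -257.6]), array([156. , 208.8]), 86.8) top (array([ 456.4, -257.8]), array([156.1, 208.4]), 87.0)
[425 360  32  24 298] z95 0.02 all (array([ 615.2, -351.8]), array([44.4, 61.3]), 59.1) top (array([ 614.9, -351.8]), array([44.1, 60.1]), 59.1)
```

```bash
cat > stop.py <<'E'
from h import *
from meas import blobs
from scipy.optimize import least_squares
S={}
for n in("scene","side"):
    f=np.load(n+'0.npz');P,z,hsv,ok=blobs(n,f['p'],f['d'])
    m=ok&(z>.006)&(z<.04)&(P[...,0]>.5)&(P[...,0]<.7)&(P[...,1]>.1)&(P[...,1]<.3)&(hsv[...,2]>60)
    for nm,lo,hi in (("top",.0215,.03),("mid",.010,.020)):
        q=P[m&(z>lo)&(z<hi)][:,:2]*1000
        # L-shaped fit: corner (cx,cy), yaw; robust distance of each point to nearer face line (offset e)
        def loc(v): 
            c,s=np.cos(v[2]),np.sin(v[2]); r=q-v[:2]; return np.c_[r@[c,s],r@[-s,c]]
        off=3 if nm=="top" else 0
        def res(v):
            L=loc(v); a=L[:,0]-off; b=L[:,1]-off
            return np.where(abs(a)<abs(b),a,b)
        r=min((least_squares(res,[610,225,y0],loss='soft_l1') for y0 in(-.2,-.1,0,.1,.2)),key=lambda r:r.cost)
        L=loc(r.x)
        print(n,nm,len(q),np.round(r.x[:2],1),round(np.degrees(r.x[2]),2),"rms",np.median(abs(res(r.x))),"ext",np.percentile(L,[1,99],axis=0).round(1))
E
python3 stop.py
python3 -c "
from h import *
f=np.load('scene0.npz')['p'];save('c1.png',cv2.resize(f[150:300,190:360],None,fx=4,fy=4,interpolation=2))"
```

```text
scene top 268 [602.7 250.9] 6.36 rms 1.6203647187171266 ext [[ -99.8 -148.8]
 [   7.     7. ]]
scene mid 218 [603.8 252.7] 6.35 rms 0.6178429751044727 ext [[-101.3 -151.6]
 [  18.1    2.5]]
side top 201 [600.8 249.5] 6.22 rms 1.587779078545477 ext [[ -97.5 -148. ]
 [   6.4    6.8]]
side mid 149 [601.5 251.1] 6.45 rms 0.6103541501015982 ext [[ -98.6 -148.6]
 [  17.5    8.3]]
```

View pics/c1.png

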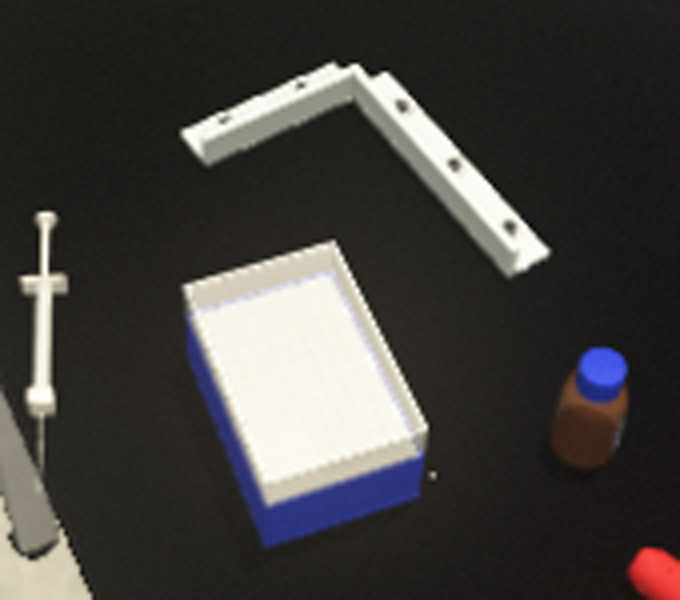

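The crop confirms the layout: the box lid is clear of the rails, and the blue-capped bottle is just right of the box. The stop corner is at about (602, 251) mm with yaw 6.35°. The box is at about (471, 55) mm with yaw -4.7°. I'll push +y' first, from the short side with the fingers part open, then +x', then settle it into the corner.

>>> {"method": "carry_out", "body": {"moves": [{"roll": 8.46}, {"roll": 8.46}, {"roll": 8.46}, {"roll": 8.46}, {"roll": 8.46}], "claw": -0.09}}

```text
validation failed for argument at $.mo...
```

>>> {"method": "carry_out", "body": {"moves": [{"tx": 0, "ty": 0, "tz": 0, "roll": 8.4}, {"tx": 0, "ty": 0, "tz": 0, "roll": 8.4}, {"tx": 0, "ty": 0, "tz": 0, "roll": 8.4}, {"tx": 0, "ty": 0, "tz": 0, "roll": 8.4}, {"tx": 0, "ty": 0, "tz": 0, "roll": 8.4}], "claw": -0.09}}

```text
t: 0.6
position: [0.1444, 0.5046, 0.2384]
tool_rot: [-180.0, 0.0, 121.7]
force: [0.2, -0.3, -0.1]
gripper_width: 0.568
finger_force: 0.0
```

>>> {"method": "carry_out", "body": {"moves": [{"tx": 0, "ty": 0, "tz": 0, "roll": 8.55}, {"tx": 0, "ty": 0, "tz": 0, "roll": 8.55}, {"tx": 0, "ty": 0, "tz": 0, "roll": 8.55}, {"tx": -20, "ty": 9, "tz": 0, "roll": 0}, {"tx": -41.5, "ty": 19.2, "tz": 0, "roll": 0}]}}

```text
t: 1.1
position: [0.1788, 0.4469, 0.2381]
tool_rot: [-180.0, 0.0, 96.5]
force: [1.9, 0.0, -0.1]
gripper_width: 0.455
finger_force: 0.0
```

>>> {"method": "carry_out", "body": {"moves": [{"tx": -41.5, "ty": 19.2, "tz": 0, "roll": 0}, {"tx": -41.5, "ty": 19.2, "tz": 0, "roll": 0}, {"tx": -41.5, "ty": 19.2, "tz": 0, "roll": 0}, {"tx": -41.5, "ty": 19.2, "tz": 0, "roll": 0}, {"tx": -41.5, "ty": 19.2, "tz": 0, "roll": 0}]}}

```text
t: 1.6
position: [0.2982, 0.2495, 0.2387]
tool_rot: [-180.0, 0.0, 96.4]
force: [0.5, 0.6, -0.2]
gripper_width: 0.449
finger_force: 0.0
```

>>> {"method": "carry_out", "body": {"moves": [{"tx": -41.5, "ty": 19.2, "tz": 0, "roll": 0}, {"tx": -41.5, "ty": 19.2, "tz": 0, "roll": 0}, {"tx": -41.5, "ty": 19.2, "tz": 0, "roll": 0}, {"tx": -41.5, "ty": 19.2, "tz": 0, "roll": 0}, {"tx": -41.5, "ty": 19.2, "tz": 0, "roll": 0}]}}

```text
t: 2.1
position: [0.4168, 0.0538, 0.2387]
tool_rot: [-180.0, -0.0, 96.4]
force: [1.2, 0.4, 0.9]
gripper_width: 0.456
finger_force: 0.0
```

>>> {"method": "carry_out", "body": {"moves": [{"tx": -41.5, "ty": 19.2, "tz": 0, "roll": 0}, {"tx": -41.5, "ty": 19.2, "tz": 0, "roll": 0}, {"tx": -20, "ty": 9, "tz": 0, "roll": 0}, {"tx": 0, "ty": 0, "tz": 0, "roll": 0}]}}

```text
t: 2.5
position: [0.4754, -0.0435, 0.238]
tool_rot: [-179.9, -0.0, 96.2]
force: [-0.2, -0.4, 0.4]
gripper_width: 0.454
finger_force: 0.0
```

```bash
cat >> h.py <<'E'
ST=np.array([602.,251.,6.35])
def L(xy,s=ST):
    a=np.radians(s[2]);r=np.array(xy)*1000-s[:2];return np.array([r@[np.cos(a),np.sin(a)],r@[-np.sin(a),np.cos(a)]])
def tcp():
    o=telemetry.get_obs();p=o['position'];print('t',round(o['t'],2),'stop-frame TCP',L(p[:2]).round(1),'z',round(p[2]*1000,1),'yaw',o['tool_rot'].round(2),'F',o['force'].round(1),'w',round(o['gripper_width']*88,1))
E
python3 -c "
from h import *
tcp()
p,d=get_image('scene');save('s1.png',p)"
```

```text
t 2.5 stop-frame TCP [-158.4 -278.7] z 238.0 yaw [-1.7994e+02 -1.0000e-02  9.6200e+01] F [-0.2 -0.4  0.4] w 40.0
```

>>> {"method": "carry_out", "body": {"moves": [{"tx": 0, "ty": 0, "tz": 45, "roll": 0}, {"tx": 0, "ty": 0, "tz": 50, "roll": 0}, {"tx": 0, "ty": 0, "tz": 50, "roll": 0}, {"tx": 0, "ty": 0, "tz": 50, "roll": 0}, {"tx": 0, "ty": 0, "tz": 20, "roll": 0}]}}

```text
t: 3.05
position: [0.4721, -0.0393, 0.0203]
tool_rot: [-179.7, -0.2, 96.5]
force: [0.9, 0.2, 0.4]
gripper_width: 0.455
finger_force: 0.0
```

>>> {"method": "carry_out", "body": {"moves": [{"tx": 0, "ty": 0, "tz": 11, "roll": 0}, {"tx": 5, "ty": 0, "tz": 0, "roll": 0}, {"tx": 5, "ty": 0, "tz": 0, "roll": 0}, {"tx": 5, "ty": 0, "tz": 0, "roll": 0}, {"tx": 5, "ty": 0, "tz": 0, "roll": 0}]}}

```text
t: 3.55
position: [0.4731, -0.0211, 0.0138]
tool_rot: [179.9, 0.1, 96.4]
force: [-0.6, -1.9, 1.1]
gripper_width: 0.456
finger_force: 0.6
```

>>> {"method": "carry_out", "body": {"moves": [{"tx": 5, "ty": 0, "tz": 0, "roll": 0}, {"tx": 5, "ty": 0, "tz": 0, "roll": 0}, {"tx": 5, "ty": 0, "tz": 0, "roll": 0}, {"tx": 5, "ty": 0, "tz": 0, "roll": 0}, {"tx": 5, "ty": 0, "tz": 0, "roll": 0}]}}

```text
t: 4.05
position: [0.4698, 0.0036, 0.0127]
tool_rot: [180.0, 0.0, 96.4]
force: [0.3, -0.4, 0.4]
gripper_width: 0.457
finger_force: 0.5
```

>>> {"method": "carry_out", "body": {"moves": [{"tx": 5, "ty": 0, "tz": 0, "roll": 0}, {"tx": 5, "ty": 0, "tz": 0, "roll": 0}, {"tx": 5, "ty": 0, "tz": 0, "roll": 0}, {"tx": 5, "ty": 0, "tz": 0, "roll": 0}, {"tx": 2, "ty": 0, "tz": 0, "roll": 0}]}}

```text
t: 4.55
position: [0.4672, 0.0256, 0.0127]
tool_rot: [-180.0, -0.0, 96.4]
force: [-0.1, -0.3, 1.1]
gripper_width: 0.453
finger_force: 0.5
```

```bash
cat > box.py <<'E'
from h import *
import sys
tcp()
for n in("scene","side"):
    p,d=get_image(n)
    if len(sys.argv)>1 and n=="scene": save(sys.argv[1],p)
    P=pts(n,d)
    m=(d>0)&(P[...,2]>.062)&(P[...,2]<.0735)&(P[...,0]>.35)&(P[...,0]<.68)&(P[...,1]>-.1)&(P[...,1]<.3)
    k,l,st,_=cv2.connectedComponentsWithStats(m.astype(np.uint8)); i=1+np.argmax(st[1:,4])
    c,s,a=cv2.minAreaRect((P[l==i][:,:2]*1000).astype(np.float32))
    yaw=a-90 if s[0]>s[1] else a
    print(n,st[i,4],'box local',L(np.array(c)/1000).round(1),'size',np.round(s,1),'rel yaw',round((yaw-ST[2]+45)%90-45,2))
E
python3 box.py s2.png
```

```text
t 4.55 stop-frame TCP [-158.9 -209.1] z 12.7 yaw [-179.98   -0.     96.4 ] F [-0.1 -0.3  1.1] w 39.9
scene 497 box local [-186.4 -115.2] size [38.4 79.7] rel yaw 0.4
side 87 box local [ -31.2 -265.5] size [22. 22.] rel yaw -42.91
```

View pics/s2.png

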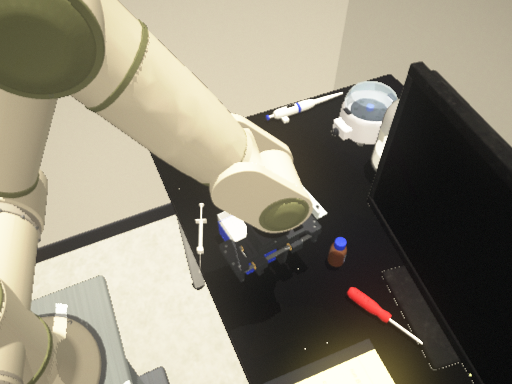

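The arm hides most of the box. Its near-left corner shows at about (232,230), and the fit gives it aligned with the stop (relative yaw about 0.4°). I'll continue the push.

>>> {"method": "carry_out", "body": {"moves": [{"tx": 6, "ty": 0, "tz": 0, "roll": 0}, {"tx": 7, "ty": 0, "tz": 0, "roll": 0}, {"tx": 7, "ty": 0, "tz": 0, "roll": 0}, {"tx": 7, "ty": 0, "tz": 0, "roll": 0}, {"tx": 7, "ty": 0, "tz": 0, "roll": 0}]}}

```text
t: 5.15
position: [0.4634, 0.0596, 0.0127]
tool_rot: [-180.0, -0.0, 96.4]
force: [0.2, -0.5, -0.2]
gripper_width: 0.459
finger_force: 0.3
```

>>> {"method": "carry_out", "body": {"moves": [{"tx": 7, "ty": 0, "tz": 0, "roll": 0}, {"tx": 7, "ty": 0, "tz": 0, "roll": 0}, {"tx": 6, "ty": 0, "tz": 0, "roll": 0}, {"tx": 5, "ty": 0, "tz": 0, "roll": 0}, {"tx": 3, "ty": 0, "tz": 0, "roll": 0}]}}

```text
t: 5.65
position: [0.4604, 0.0872, 0.0127]
tool_rot: [-180.0, -0.0, 96.4]
force: [1.1, -0.8, -0.5]
gripper_width: 0.457
finger_force: 0.3
```

>>> {"method": "carry_out", "body": {"moves": [{"tx": -15, "ty": 0, "tz": 0, "roll": 0}, {"tx": -30, "ty": 0, "tz": 0, "roll": 0}, {"tx": -30, "ty": 0, "tz": -45, "roll": 0}, {"tx": -10, "ty": 0, "tz": -50, "roll": 0}, {"tx": 0, "ty": -20, "tz": -20, "roll": 0}]}}

```text
t: 6.15
position: [0.4523, 0.0008, 0.1271]
tool_rot: [179.6, 0.1, 96.3]
force: [-0.5, -0.1, 0.1]
gripper_width: 0.455
finger_force: 0.0
```

```bash
python3 box.py s3.png
```

```text
t 6.15 stop-frame TCP [-176.5 -232.1] z 127.1 yaw [1.7962e+02 1.4000e-01 9.6270e+01] F [-0.5 -0.1  0.1] w 40.1
scene 808 box local [-171.2  -55.1] size [68.4 84. ] rel yaw 0.34
side 88 box local [ -31.9 -266. ] size [22.1 21.3] rel yaw -39.62
```

Run:
```python
from h import *
for n in("scene","side"):
    f=np.load(n+'0.npz');p,d=f['p'],f['d'];P=pts(n,d)
    v=cv2.cvtColor(p,cv2.COLOR_RGB2HSV)[...,2]
    m=(d>0)&(P[...,2]<.025)&(P[...,2]>.003)&(P[...,0]>.31)&(P[...,0]<.43)&(P[...,1]>.05)&(P[...,1]<.3)&(v>70)
    q=P[m]; l=np.array([L(x[:2]) for x in q])
    for y in range(-160,40,15):
        s=(l[:,1]>=y)&(l[:,1]<y+15)
        if s.any(): print(n,y,s.sum(),'x',l[s,0].min().round(),l[s,0].max().round(),'z',q[s,2].max().round(3))
```

```text
scene -130 5 x -274.0 -270.0 z 0.008
scene -115 31 x -269.0 -255.0 z 0.016
scene -100 33 x -269.0 -250.0 z 0.015
scene -85 25 x -256.0 -243.0 z 0.014
scene -70 27 x -249.0 -236.0 z 0.014
scene -55 24 x -241.0 -228.0 z 0.015
scene -40 44 x -237.0 -216.0 z 0.015
scene -25 6 x -222.0 -216.0 z 0.011
scene -10 11 x -215.0 -203.0 z 0.01
scene 5 16 x -210.0 -199.0 z 0.012
side -160 4 x -290.0 -190.0 z 0.015
side -145 3 x -284.0 -280.0 z 0.009
side -130 2 x -276.0 -274.0 z 0.009
side -115 22 x -271.0 -257.0 z 0.016
side -100 27 x -269.0 -252.0 z 0.016
side -85 26 x -259.0 -243.0 z 0.013
side -70 26 x -251.0 -236.0 z 0.015
side -55 25 x -242.0 -229.0 z 0.014
side -40 37 x -240.0 -218.0 z 0.015
side -25 11 x -232.0 -216.0 z 0.011
side -10 10 x -217.0 -204.0 z 0.01
side 5 8 x -212.0 -202.0 z 0.014
```

View pics/s3.png

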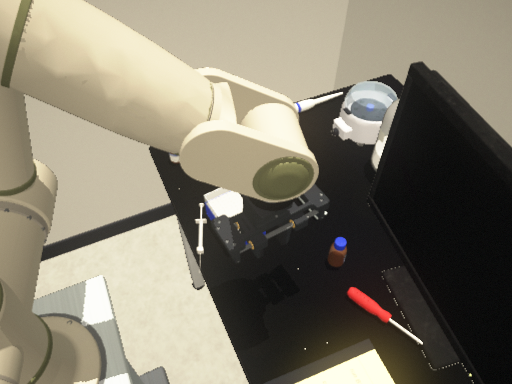

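The box now sits by the short rail at about (225,203), close to the syringe's plunger end at (201,205). I'll clear the arm away to the right and get an unobstructed measurement.

>>> {"method": "carry_out", "body": {"moves": [{"tx": -33, "ty": -28, "tz": -24, "roll": 0}, {"tx": -33, "ty": -28, "tz": -24, "roll": 0}, {"tx": -33, "ty": -28, "tz": -24, "roll": 0}, {"tx": -33, "ty": -28, "tz": -24, "roll": 0}, {"tx": -33, "ty": -28, "tz": -24, "roll": 0}], "claw": 0.6}}

```text
t: 6.75
position: [0.328, -0.178, 0.2434]
tool_rot: [-180.0, -0.1, 96.4]
force: [1.6, -0.0, 0.6]
gripper_width: 0.798
finger_force: 0.0
```

```bash
python3 box.py s4.png; python3 -c "
from h import *
a=cv2.imread('pics/s4.png');b=cv2.imread('pics/scene0.png')
x=np.hstack([i[140:300,150:360] for i in(b,a)]);cv2.imwrite('pics/c4.png',cv2.resize(x,(790,300)))"
```

```text
t 6.75 stop-frame TCP [-319.7 -396. ] z 243.4 yaw [-1.7996e+02 -6.0000e-02  9.6400e+01] F [ 1.6 -0.   0.6] w 70.2
scene 114 box local [ -29.1 -264.8] size [22.2 21.6] rel yaw -38.57
side 1740 box local [-165.1  -76.3] size [ 84.9 124.3] rel yaw -0.04
```

View pics/c4.png

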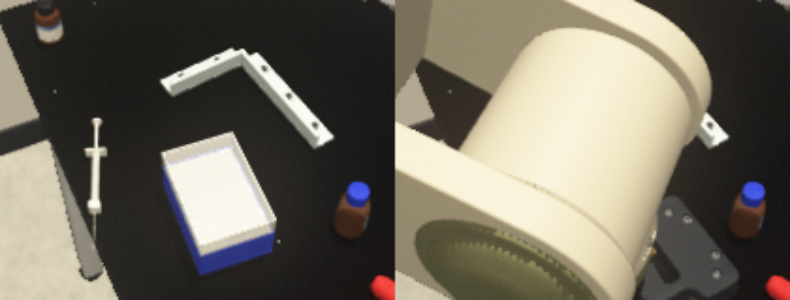

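The scene view is blocked by the arm, but the side view gives a clean fit: box at (-165,-76) in the stop frame, yaw about 0. The syringe lies right behind the box's near face, so I'll start the +x' push with the fingertips at z = 30 mm, above the 15 mm syringe. I'll lower them once past it.

>>> {"method": "carry_out", "body": {"moves": [{"tx": 0, "ty": 0, "tz": 0, "roll": 8.2}, {"tx": 0, "ty": 0, "tz": 0, "roll": 8.2}, {"tx": 0, "ty": 0, "tz": 0, "roll": 8.2}, {"tx": 0, "ty": 0, "tz": 0, "roll": 8.2}, {"tx": 0, "ty": 0, "tz": 0, "roll": 8.2}]}}

```text
t: 7.35
position: [0.3295, -0.1763, 0.242]
tool_rot: [-179.9, -0.0, 55.1]
force: [-0.5, -0.8, -0.1]
gripper_width: 0.804
finger_force: 0.0
```

>>> {"method": "carry_out", "body": {"moves": [{"tx": 0, "ty": 0, "tz": 0, "roll": 8.2}, {"tx": 0, "ty": 0, "tz": 0, "roll": 8.2}, {"tx": 0, "ty": 0, "tz": 0, "roll": 8.2}, {"tx": 0, "ty": 0, "tz": 0, "roll": 8.2}, {"tx": 0, "ty": 0, "tz": 0, "roll": 8.2}]}}

```text
t: 7.85
position: [0.3295, -0.1762, 0.2419]
tool_rot: [-179.9, 0.1, 14.1]
force: [0.0, -0.1, -0.4]
gripper_width: 0.798
finger_force: 0.0
```

>>> {"method": "carry_out", "body": {"moves": [{"tx": 0, "ty": 0, "tz": 0, "roll": 8.0}, {"tx": 5, "ty": -20, "tz": 0, "roll": 0}, {"tx": 11, "ty": -40, "tz": 0, "roll": 0}, {"tx": 11, "ty": -40, "tz": 0, "roll": 0}, {"tx": 11, "ty": -40, "tz": 0, "roll": 0}]}}

```text
t: 8.35
position: [0.3513, -0.0314, 0.2421]
tool_rot: [-179.9, 0.1, 6.4]
force: [1.2, -0.2, 0.7]
gripper_width: 0.795
finger_force: 0.0
```

>>> {"method": "carry_out", "body": {"moves": [{"tx": 11, "ty": -40, "tz": 0, "roll": 0}, {"tx": 11, "ty": -40, "tz": 0, "roll": 0}, {"tx": 11, "ty": -40, "tz": 0, "roll": 0}, {"tx": 11, "ty": -40, "tz": 0, "roll": 0}, {"tx": 6, "ty": -20, "tz": 0, "roll": 0}]}}

```text
t: 8.85
position: [0.3804, 0.1543, 0.2418]
tool_rot: [-180.0, 0.1, 6.6]
force: [-0.1, -0.2, -0.1]
gripper_width: 0.801
finger_force: 0.0
```

```bash
python3 box.py
```

```text
t 8.85 stop-frame TCP [-230.9  -71.6] z 241.8 yaw [-1.7996e+02  1.3000e-01  6.5700e+00] F [-0.1 -0.2 -0.1] w 70.5
scene 1869 box local [-163.1  -74.8] size [ 84.9 125.1] rel yaw -0.16
side 1088 box local [-165.2 -100.2] size [84.5 75.4] rel yaw 0.34
```

>>> {"method": "carry_out", "body": {"moves": [{"tx": 0, "ty": 4, "tz": 45, "roll": 0}, {"tx": 0, "ty": 0, "tz": 50, "roll": 0}, {"tx": 0, "ty": 0, "tz": 50, "roll": 0}, {"tx": 0, "ty": 0, "tz": 45, "roll": 0}, {"tx": 0, "ty": 0, "tz": 20, "roll": 0}]}}

```text
t: 9.45
position: [0.3787, 0.1463, 0.0295]
tool_rot: [-180.0, 0.4, 6.4]
force: [0.2, -0.1, -0.1]
gripper_width: 0.798
finger_force: 0.0
```

>>> {"method": "carry_out", "body": {"moves": [{"tx": 5, "ty": 0, "tz": 2, "roll": 0}, {"tx": 5, "ty": 0, "tz": 0, "roll": 0}, {"tx": 5, "ty": 0, "tz": 0, "roll": 0}, {"tx": 5, "ty": 0, "tz": 0, "roll": 0}, {"tx": 5, "ty": 0, "tz": 0, "roll": 0}]}}

```text
t: 9.95
position: [0.4069, 0.1496, 0.0321]
tool_rot: [180.0, -0.1, 6.4]
force: [-1.4, 0.5, 1.1]
gripper_width: 0.8
finger_force: 0.6
```

>>> {"method": "carry_out", "body": {"moves": [{"tx": 5, "ty": 0, "tz": 0, "roll": 0}, {"tx": 5, "ty": 0, "tz": 0, "roll": 0}, {"tx": 5, "ty": 0, "tz": 0, "roll": 0}, {"tx": 5, "ty": 0, "tz": 0, "roll": 0}, {"tx": 3, "ty": 0, "tz": 0, "roll": 0}]}}

```text
t: 10.45
position: [0.4295, 0.1521, 0.0313]
tool_rot: [180.0, -0.0, 6.4]
force: [-1.8, 0.2, 1.2]
gripper_width: 0.798
finger_force: 0.6
```

```bash
python3 box.py
```

```text
t 10.45 stop-frame TCP [-182.4  -79.2] z 31.3 yaw [ 1.80e+02 -1.00e-02  6.37e+00] F [-1.8  0.2  1.2] w 70.2
scene 765 box local [-108.3  -75.1] size [ 44.4 123.4] rel yaw 0.6
side 493 box local [-112.4 -106.6] size [52.5 64.6] rel yaw 5.56
```

>>> {"method": "carry_out", "body": {"moves": [{"tx": -4, "ty": 0, "tz": 0, "roll": 0}, {"tx": 0, "ty": 0, "tz": 18, "roll": 0}, {"tx": 5, "ty": 0, "tz": 0, "roll": 0}, {"tx": 6, "ty": 0, "tz": 0, "roll": 0}, {"tx": 7, "ty": 0, "tz": 0, "roll": 0}]}}

```text
t: 11.05
position: [0.4437, 0.1538, 0.0139]
tool_rot: [180.0, -0.0, 6.4]
force: [-0.5, -0.6, -0.1]
gripper_width: 0.8
finger_force: 0.3
```

>>> {"method": "carry_out", "body": {"moves": [{"tx": 7, "ty": 0, "tz": 0, "roll": 0}, {"tx": 7, "ty": 0, "tz": 0, "roll": 0}, {"tx": 7, "ty": 0, "tz": 0, "roll": 0}, {"tx": 7, "ty": 0, "tz": 0, "roll": 0}, {"tx": 7, "ty": 0, "tz": 0, "roll": 0}]}}

```text
t: 11.55
position: [0.4783, 0.1576, 0.0134]
tool_rot: [180.0, -0.0, 6.4]
force: [-1.1, -0.4, 0.8]
gripper_width: 0.8
finger_force: 0.6
```

>>> {"method": "carry_out", "body": {"moves": [{"tx": 7, "ty": 0, "tz": 0, "roll": 0}, {"tx": 7, "ty": 0, "tz": 0, "roll": 0}, {"tx": 5, "ty": 0, "tz": 0, "roll": 0}, {"tx": 3, "ty": 0, "tz": 0, "roll": 0}, {"tx": 2, "ty": 0, "tz": 0, "roll": 0}]}}

```text
t: 12.05
position: [0.5017, 0.1602, 0.0133]
tool_rot: [180.0, 0.0, 6.4]
force: [-1.2, -0.1, 0.8]
gripper_width: 0.795
finger_force: 0.6
```

```bash
python3 box.py
```

```text
t 12.05 stop-frame TCP [-109.7  -79.1] z 13.3 yaw [1.80e+02 1.00e-02 6.38e+00] F [-1.2 -0.1  0.8] w 70.0
scene 668 box local [-36.5 -78.8] size [ 46.3 115.7] rel yaw -0.58
side 417 box local [ -41.5 -110.4] size [53.9 55. ] rel yaw 2.21
```

>>> {"method": "carry_out", "body": {"moves": [{"tx": 3, "ty": 0, "tz": 0, "roll": 0}, {"tx": 3, "ty": 0, "tz": 0, "roll": 0}, {"tx": 3, "ty": 0, "tz": 0, "roll": 0}, {"tx": 3, "ty": 0, "tz": 0, "roll": 0}, {"tx": 1, "ty": 0, "tz": 0, "roll": 0}]}}

```text
t: 12.65
position: [0.5148, 0.1617, 0.0133]
tool_rot: [180.0, -0.0, 6.4]
force: [-0.6, -0.2, 1.3]
gripper_width: 0.798
finger_force: 0.6
```

>>> {"method": "carry_out", "body": {"moves": [{"tx": 1, "ty": 0, "tz": 0, "roll": 0}, {"tx": 1, "ty": 0, "tz": 0, "roll": 0}, {"tx": 0, "ty": 0, "tz": 0, "roll": 0}]}}

```text
t: 12.95
position: [0.5167, 0.1619, 0.0134]
tool_rot: [180.0, -0.0, 6.4]
force: [0.1, -0.6, -0.3]
gripper_width: 0.797
finger_force: 0.0
```

>>> {"method": "carry_out", "body": {"moves": [{"tx": 1, "ty": 0, "tz": 0, "roll": 0}, {"tx": 0.5, "ty": 0, "tz": 0, "roll": 0}, {"tx": 0, "ty": 0, "tz": 0, "roll": 0}]}}

```text
t: 13.25
position: [0.5169, 0.1619, 0.0133]
tool_rot: [180.0, 0.2, 6.4]
force: [-7.8, -1.2, 5.2]
gripper_width: 0.8
finger_force: 3.7
```

>>> {"method": "carry_out", "body": {"moves": [{"tx": 0.5, "ty": 0, "tz": 0, "roll": 0}, {"tx": 0.5, "ty": 0, "tz": 0, "roll": 0}, {"tx": 0, "ty": 0, "tz": 0, "roll": 0}]}}

```text
t: 13.55
position: [0.5168, 0.1619, 0.0133]
tool_rot: [180.0, 0.3, 6.4]
force: [-14.3, -3.4, 10.5]
gripper_width: 0.804
finger_force: 7.2
```

```bash
python3 -c "
from h import *
tcp()"
```

```text
t 13.55 stop-frame TCP [-94.5 -79.1] z 13.3 yaw [179.99   0.32   6.39] F [-14.3  -3.4  10.5] w 70.7
```

>>> {"method": "carry_out", "body": {"moves": [{"tx": -10, "ty": 0, "tz": 0, "roll": 0}, {"tx": -20, "ty": 0, "tz": -30, "roll": 0}, {"tx": 0, "ty": 0, "tz": -50, "roll": -8}, {"tx": 0, "ty": 0, "tz": -50, "roll": -8.2}, {"tx": 0, "ty": 0, "tz": -50, "roll": -8.2}], "claw": -0.09}}

```text
t: 14.05
position: [0.4888, 0.1588, 0.1956]
tool_rot: [180.0, -0.0, 31.1]
force: [1.2, 1.0, -0.1]
gripper_width: 0.454
finger_force: 0.0
```

>>> {"method": "carry_out", "body": {"moves": [{"tx": 0, "ty": 0, "tz": 0, "roll": -8.2}, {"tx": 0, "ty": 0, "tz": 0, "roll": -8.2}, {"tx": 0, "ty": 0, "tz": 0, "roll": -8.2}, {"tx": 0, "ty": 0, "tz": 0, "roll": -8.2}, {"tx": 0, "ty": 0, "tz": 0, "roll": -8.2}]}}

```text
t: 14.55
position: [0.4892, 0.1588, 0.1935]
tool_rot: [180.0, -0.0, 72.1]
force: [-0.3, -0.1, 0.5]
gripper_width: 0.458
finger_force: 0.0
```

>>> {"method": "carry_out", "body": {"moves": [{"tx": 0, "ty": 0, "tz": 0, "roll": -8.2}, {"tx": 0, "ty": 0, "tz": 0, "roll": -8.2}, {"tx": 0, "ty": 0, "tz": 0, "roll": -8.2}, {"tx": 0, "ty": 0, "tz": 0, "roll": 0}]}}

```text
t: 14.95
position: [0.4892, 0.1588, 0.1934]
tool_rot: [180.0, 0.0, 96.4]
force: [0.0, 0.1, -0.1]
gripper_width: 0.456
finger_force: 0.0
```

```bash
python3 box.py; python3 -c "
from h import *
f=np.load('side0.npz');P=pts('side',f['d'])
for n in ('scene','side'):
  f=np.load(n+'0.npz');P=pts(n,f['d'])
  m=(f['d']>0)&(P[...,0]>.6)&(P[...,1]>-.05)&(P[...,1]<.25)&(P[...,2]>.1)&(P[...,2]<.5)
  print(n,m.sum(),P[m].min(0) if m.any() else '')"
```

```text
t 14.95 stop-frame TCP [-122.3  -79.1] z 193.4 yaw [179.98   0.    96.45] F [ 0.   0.1 -0.1] w 40.1
scene 1651 box local [-39.7 -75. ] size [ 86.8 123.9] rel yaw -0.17
side 1456 box local [-43.3 -76.9] size [ 85.8 121.5] rel yaw -0.01
scene 9444 [ 0.70073371 -0.04999982  0.10004645]
side 10151 [ 0.70034912 -0.04997014  0.10003947]
```

>>> {"method": "carry_out", "body": {"moves": [{"tx": -30, "ty": 26, "tz": 0, "roll": 0}, {"tx": -30, "ty": 26, "tz": 0, "roll": 0}, {"tx": -31, "ty": 26, "tz": 0, "roll": 0}, {"tx": 0, "ty": 0, "tz": 40, "roll": 0}, {"tx": 0, "ty": 0, "tz": 40, "roll": 0}]}}

```text
t: 15.55
position: [0.5777, 0.0761, 0.1126]
tool_rot: [179.9, 0.0, 96.1]
force: [0.1, 0.5, -0.6]
gripper_width: 0.449
finger_force: 0.0
```

>>> {"method": "carry_out", "body": {"moves": [{"tx": 0, "ty": 0, "tz": 45, "roll": 0}, {"tx": 0, "ty": 0, "tz": 35, "roll": 0}, {"tx": 0, "ty": 0, "tz": 20, "roll": 0}, {"tx": 5, "ty": 0, "tz": 0, "roll": 0}, {"tx": 5, "ty": 0, "tz": 0, "roll": 0}]}}

```text
t: 16.05
position: [0.576, 0.0874, 0.0141]
tool_rot: [180.0, 0.0, 96.3]
force: [-0.4, -0.1, 0.4]
gripper_width: 0.456
finger_force: 0.0
```

>>> {"method": "carry_out", "body": {"moves": [{"tx": 5, "ty": 0, "tz": 0, "roll": 0}, {"tx": 4, "ty": 0, "tz": 0, "roll": 0}, {"tx": 4, "ty": 0, "tz": 0, "roll": 0}, {"tx": 3, "ty": 0, "tz": 0, "roll": 0}, {"tx": 3, "ty": 0, "tz": 0, "roll": 0}]}}

```text
t: 16.55
position: [0.5737, 0.106, 0.0137]
tool_rot: [180.0, 0.0, 96.4]
force: [0.4, -0.4, 1.2]
gripper_width: 0.452
finger_force: 0.6
```

```bash
python3 box.py
```

```text
t 16.55 stop-frame TCP [ -44.1 -141. ] z 13.7 yaw [1.7996e+02 1.0000e-02 9.6370e+01] F [ 0.4 -0.4  1.2] w 39.8
scene 527 box local [-52.6 -44.4] size [60.7 75.3] rel yaw -0.48
side 88 box local [ -31.5 -266.6] size [22.  21.4] rel yaw -33.52
```

>>> {"method": "carry_out", "body": {"moves": [{"tx": 2, "ty": 0, "tz": 0, "roll": 0}, {"tx": 2, "ty": 0, "tz": 0, "roll": 0}, {"tx": 1.5, "ty": 0, "tz": 0, "roll": 0}, {"tx": 1, "ty": 0, "tz": 0, "roll": 0}, {"tx": 0, "ty": 0, "tz": 0, "roll": 0}]}}

```text
t: 17.15
position: [0.5728, 0.1125, 0.0133]
tool_rot: [-180.0, -0.0, 96.4]
force: [0.1, -0.0, 0.4]
gripper_width: 0.454
finger_force: 0.0
```

>>> {"method": "carry_out", "body": {"moves": [{"tx": 1, "ty": 0, "tz": 0, "roll": 0}, {"tx": 1, "ty": 0, "tz": 0, "roll": 0}, {"tx": 0, "ty": 0, "tz": 0, "roll": 0}]}}

```text
t: 17.45
position: [0.5725, 0.1145, 0.0133]
tool_rot: [-180.0, -0.0, 96.4]
force: [0.1, -0.2, 0.2]
gripper_width: 0.455
finger_force: 0.0
```

>>> {"method": "carry_out", "body": {"moves": [{"tx": 1, "ty": 0, "tz": 0, "roll": 0}, {"tx": 0.5, "ty": 0, "tz": 0, "roll": 0}, {"tx": 0, "ty": 0, "tz": 0, "roll": 0}]}}

```text
t: 17.75
position: [0.5725, 0.1149, 0.0135]
tool_rot: [-180.0, 0.1, 96.4]
force: [-0.5, -6.8, 0.8]
gripper_width: 0.454
finger_force: 3.2
```

>>> {"method": "carry_out", "body": {"moves": [{"tx": 0.5, "ty": 0, "tz": 0, "roll": 0}, {"tx": 0.5, "ty": 0, "tz": 0, "roll": 0}, {"tx": 0, "ty": 0, "tz": 0, "roll": 0}]}}

```text
t: 18.05
position: [0.5726, 0.115, 0.0136]
tool_rot: [-180.0, 0.2, 96.4]
force: [-2.4, -12.3, 2.4]
gripper_width: 0.455
finger_force: 6.3
```

>>> {"method": "carry_out", "body": {"moves": [{"tx": -10, "ty": 0, "tz": 0, "roll": 0}, {"tx": -25, "ty": 0, "tz": -30, "roll": 0}, {"tx": 0, "ty": 0, "tz": -50, "roll": 0}, {"tx": 0, "ty": 0, "tz": -50, "roll": 0}, {"tx": 0, "ty": 0, "tz": -50, "roll": 0}], "claw": 0.36}}

```text
t: 18.55
position: [0.5759, 0.0817, 0.1954]
tool_rot: [-180.0, -0.0, 96.4]
force: [1.3, -0.5, 0.6]
gripper_width: 0.684
finger_force: 0.0
```

>>> {"method": "carry_out", "body": {"moves": [{"tx": 34, "ty": -27, "tz": 0, "roll": 0}, {"tx": 34, "ty": -27, "tz": 0, "roll": 0}, {"tx": 33, "ty": -27, "tz": 0, "roll": 0}, {"tx": 0, "ty": 0, "tz": 0, "roll": 8.2}, {"tx": 0, "ty": 0, "tz": 0, "roll": 8.2}]}}

```text
t: 19.05
position: [0.4838, 0.1742, 0.1936]
tool_rot: [180.0, -0.0, 79.8]
force: [0.2, 0.5, -0.0]
gripper_width: 0.68
finger_force: 0.0
```

>>> {"method": "carry_out", "body": {"moves": [{"tx": 0, "ty": 0, "tz": 0, "roll": 8.2}, {"tx": 0, "ty": 0, "tz": 0, "roll": 8.2}, {"tx": 0, "ty": 0, "tz": 0, "roll": 8.2}, {"tx": 0, "ty": 0, "tz": 0, "roll": 8.2}, {"tx": 0, "ty": 0, "tz": 0, "roll": 8.2}]}}

```text
t: 19.55
position: [0.4845, 0.1733, 0.1933]
tool_rot: [-180.0, -0.0, 38.6]
force: [1.0, 0.0, -0.1]
gripper_width: 0.681
finger_force: 0.0
```

>>> {"method": "carry_out", "body": {"moves": [{"tx": 0, "ty": 0, "tz": 0, "roll": 8.2}, {"tx": 0, "ty": 0, "tz": 0, "roll": 8.2}, {"tx": 0, "ty": 0, "tz": 0, "roll": 8.2}, {"tx": 0, "ty": 0, "tz": 0, "roll": 8}]}}

```text
t: 19.95
position: [0.4845, 0.1733, 0.1933]
tool_rot: [-180.0, 0.0, 6.0]
force: [0.7, -0.6, -0.3]
gripper_width: 0.68
finger_force: 0.0
```

```bash
python3 box.py
```

```text
t 19.95 stop-frame TCP [-125.4  -64.2] z 193.3 yaw [-179.98    0.      6.04] F [ 0.7 -0.6 -0.3] w 59.9
scene 1598 box local [-40.4 -60.2] size [ 85.5 124.4] rel yaw -0.05
side 584 box local [ -42.8 -100.4] size [84.7 45.7] rel yaw 0.75
```

>>> {"method": "carry_out", "body": {"moves": [{"tx": 0, "ty": 2, "tz": 40, "roll": -0.35}, {"tx": 0, "ty": 0, "tz": 45, "roll": 0}, {"tx": 0, "ty": 0, "tz": 45, "roll": 0}, {"tx": 0, "ty": 0, "tz": 35, "roll": 0}, {"tx": 0, "ty": 0, "tz": 15, "roll": 0}]}}

```text
t: 20.55
position: [0.483, 0.1711, 0.0103]
tool_rot: [-180.0, 0.3, 7.0]
force: [0.5, -1.1, 0.6]
gripper_width: 0.682
finger_force: 0.0
```

>>> {"method": "carry_out", "body": {"moves": [{"tx": 10, "ty": 0, "tz": 0, "roll": 0}, {"tx": 8, "ty": 0, "tz": 0, "roll": 0}, {"tx": 5, "ty": 0, "tz": 0, "roll": 0}, {"tx": 3, "ty": 0, "tz": 0, "roll": 0}, {"tx": 2, "ty": 0, "tz": 0, "roll": 0}]}}

```text
t: 21.05
position: [0.5131, 0.1747, 0.014]
tool_rot: [-180.0, -0.1, 6.7]
force: [0.4, -1.3, 0.5]
gripper_width: 0.68
finger_force: 0.0
```

>>> {"method": "carry_out", "body": {"moves": [{"tx": 1, "ty": 0, "tz": 0, "roll": 0}, {"tx": 1, "ty": 0, "tz": 0, "roll": 0}, {"tx": 0, "ty": 0, "tz": 0, "roll": 0}]}}

```text
t: 21.35
position: [0.5145, 0.1749, 0.0134]
tool_rot: [180.0, -0.0, 6.7]
force: [-0.0, 0.9, -0.1]
gripper_width: 0.677
finger_force: 0.0
```

```bash
python3 -c "
from h import *
tcp()"
```

```text
t 21.35 stop-frame TCP [-95.4 -65.9] z 13.4 yaw [180.    -0.     6.73] F [-0.   0.9 -0.1] w 59.6
```

>>> {"method": "carry_out", "body": {"moves": [{"tx": 0, "ty": 0, "tz": 0, "roll": 0.35}, {"tx": 0.7, "ty": 0, "tz": 0, "roll": 0}, {"tx": 0.7, "ty": 0, "tz": 0, "roll": 0}, {"tx": 0, "ty": 0, "tz": 0, "roll": 0}]}}

```text
t: 21.75
position: [0.5155, 0.175, 0.0133]
tool_rot: [180.0, 0.1, 6.4]
force: [-3.6, -1.1, 2.5]
gripper_width: 0.679
finger_force: 1.9
```

>>> {"method": "carry_out", "body": {"moves": [{"tx": 0.5, "ty": 0, "tz": 0, "roll": 0}, {"tx": 0.5, "ty": 0, "tz": 0, "roll": 0}, {"tx": 0, "ty": 0, "tz": 0, "roll": 0}]}}

```text
t: 22.05
position: [0.5154, 0.1751, 0.0133]
tool_rot: [180.0, 0.2, 6.4]
force: [-10.6, -2.1, 8.1]
gripper_width: 0.677
finger_force: 5.5
```

Contact again at the same seated position, with the box firm against the long rail. I'll back off, rise, retreat and check.

>>> {"method": "carry_out", "body": {"moves": [{"tx": -8, "ty": 0, "tz": 0, "roll": 0}, {"tx": -20, "ty": 0, "tz": -20, "roll": 0}, {"tx": 0, "ty": 0, "tz": -50, "roll": 0}, {"tx": 0, "ty": 0, "tz": -50, "roll": 0}, {"tx": -20, "ty": 30, "tz": -40, "roll": 0}]}}

```text
t: 22.55
position: [0.4747, 0.1435, 0.1735]
tool_rot: [-180.0, -0.3, 6.5]
force: [-0.0, -0.8, -0.1]
gripper_width: 0.68
finger_force: 0.0
```

>>> {"method": "carry_out", "body": {"moves": [{"tx": -20, "ty": 40, "tz": 0, "roll": 0}, {"tx": -20, "ty": 40, "tz": 0, "roll": 0}, {"tx": -20, "ty": 40, "tz": 0, "roll": 0}, {"tx": 0, "ty": 40, "tz": 0, "roll": 0}, {"tx": 0, "ty": 0, "tz": 0, "roll": 0}]}}

```text
t: 23.05
position: [0.4321, -0.0268, 0.1708]
tool_rot: [179.9, -0.1, 6.1]
force: [0.1, -1.3, 0.3]
gripper_width: 0.682
finger_force: 0.0
```

```bash
python3 box.py s9.png; python3 -c "
from h import *
p,d=get_image('side');save('side9.png',p)
a=cv2.imread('pics/s9.png');b=cv2.imread('pics/side9.png')
x=np.hstack([i[100:300,150:360] for i in(a,b)]);cv2.imwrite('pics/c9.png',cv2.resize(x,(798,380),interpolation=2))"
```

```text
t 23.05 stop-frame TCP [-199.6 -257.3] z 170.8 yaw [ 1.7992e+02 -1.0000e-01  6.1000e+00] F [ 0.1 -1.3  0.3] w 60.0
scene 111 box local [ -29.5 -264.8] size [21.7 22.2] rel yaw 14.95
side 85 box local [ -31.3 -266. ] size [21.7 20.6] rel yaw -41.21
```

View pics/c9.png

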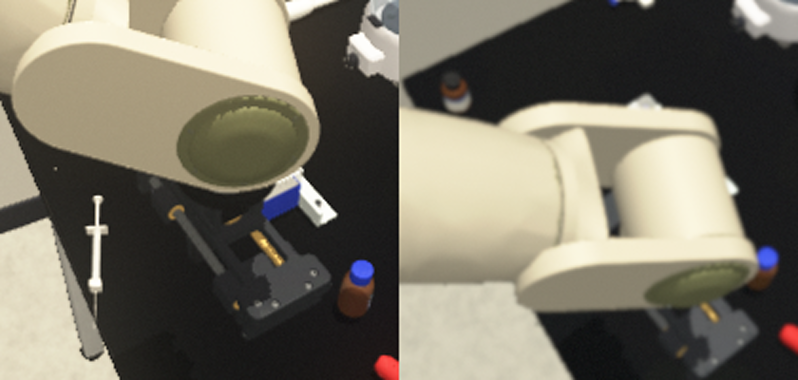

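The gripper still hides the box in both views. The syringe and the right bottle look untouched. I'll move the arm back to its start area for a clear look.

>>> {"method": "carry_out", "body": {"moves": [{"tx": -15, "ty": -10, "tz": -20, "roll": 0}, {"tx": -17, "ty": -30, "tz": -20, "roll": 0}, {"tx": -17, "ty": -43, "tz": -10, "roll": 0}, {"tx": -17, "ty": -43, "tz": -10, "roll": 0}, {"tx": -17, "ty": -43, "tz": 0, "roll": 0}]}}

```text
t: 23.7
position: [0.3295, 0.1376, 0.2316]
tool_rot: [-180.0, -0.2, 6.5]
force: [1.4, 0.2, -0.3]
gripper_width: 0.679
finger_force: 0.0
```

>>> {"method": "carry_out", "body": {"moves": [{"tx": -17, "ty": -43, "tz": 0, "roll": 0}, {"tx": -17, "ty": -43, "tz": 0, "roll": 0}, {"tx": -17, "ty": -43, "tz": 0, "roll": 0}, {"tx": -17, "ty": -43, "tz": 0, "roll": 0}, {"tx": -17, "ty": -43, "tz": 0, "roll": 0}]}}

```text
t: 24.2
position: [0.2198, 0.3419, 0.2306]
tool_rot: [-180.0, -0.0, 6.5]
force: [1.4, -0.7, 0.4]
gripper_width: 0.683
finger_force: 0.0
```

>>> {"method": "carry_out", "body": {"moves": [{"tx": -17, "ty": -43, "tz": 0, "roll": 0}, {"tx": -17, "ty": -43, "tz": 0, "roll": 0}, {"tx": -17, "ty": -43, "tz": 0, "roll": 0}, {"tx": -8, "ty": -20, "tz": 0, "roll": 0}, {"tx": 0, "ty": 0, "tz": 0, "roll": 0}]}}

```text
t: 24.7
position: [0.1442, 0.483, 0.2299]
tool_rot: [180.0, 0.0, 6.7]
force: [0.5, -0.9, 0.5]
gripper_width: 0.678
finger_force: 0.0
```

```bash
python3 box.py s10.png; python3 -c "
from h import *
from meas import blobs,rect
for n in('scene','side'):
    p,d=get_image(n);save(n+'10.png',p);np.savez(n+'0.npz',p=p,d=d)
    P,z,hsv,ok=blobs(n,p,d)
    k,l,st,_=cv2.connectedComponentsWithStats((ok&(z>.006)&(z<.12)).astype(np.uint8))
    for i in range(1,k):
        if 150<st[i,4]<450: print(n,st[i,:2],rect(P[l==i]))
a=cv2.imread('pics/scene10.png');b=cv2.imread('pics/side10.png')
x=np.hstack([i[130:270,160:360] for i in(a,b)]);cv2.imwrite('pics/c10.png',cv2.resize(x,(800,280),interpolation=2))"; python3 stop.py
```

```text
t 24.7 stop-frame TCP [-429.3  281.2] z 229.9 yaw [1.7999e+02 4.0000e-02 6.6800e+00] F [ 0.5 -0.9  0.5] w 59.7
scene 1625 box local [-40.6 -60.6] size [ 85.5 124.5] rel yaw 0.18
side 1571 box local [-43.1 -61.5] size [ 85.3 123.4] rel yaw -0.35
scene [266 100] (array([732.2, 435.8]), array([135.7,  41.1]), 1.0)
scene [169 138] (array([393.3, 405.4]), array([30.6, 31.6]), 63.6)
scene [196 203] (array([368.9, 168.5]), array([149.2,  22.6]), 64.5)
scene [328 237] (array([599.6, -17.3]), array([29. , 31.6]), 17.3)
side [261  76] (array([731.6, 435.4]), array([137.9,  40.4]), 3.9)
side [173 138] (array([390.9, 404.4]), array([29.4, 32.7]), 89.1)
side [210 213] (array([368.8, 162. ]), array([99.8, 24.3]), 73.0)
side [332 231] (array([598. , -18.9]), array([28.4, 32. ]), 56.0)
side [425 360] (array([ 615.2, -351.8]), array([44.4, 62. ]), 59.0)
scene top 195 [536.7 118.5] 96.26 rms 1.0640694573339582 ext [[-24.3 -86.5]
 [130.3  21.5]]
scene mid 210 [533.3 121.7] 96.07 rms 0.8174911758176573 ext [[-29.6 -98.9]
 [125.5  17.9]]
side top 126 [528.7 116. ] 6.26 rms 1.027424928807203 ext [[-12.8 -24. ]
 [ 92.6 130.2]]
side mid 123 [531.1 119.9] -84.02 rms 0.7012312210324794 ext [[-127.7  -16. ]
 [  26.1   86. ]]
```

View pics/c10.png

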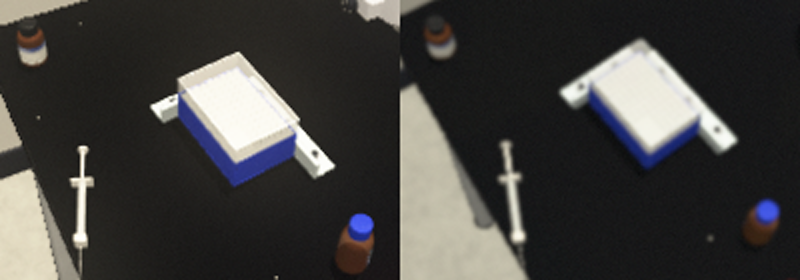

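The crop shows the box tucked into the L at about (240,115) in the scene view and (645,105) in the side view. It is flush with both rails at (-42,-61) mm, with relative yaw within ±0.35°. The bottles and syringe are at their starting pixels, and the hand is far away, so I'm handing the job in.

```bash
python3 -c "
from h import *
print(order.finish_job())"
```

```text
the job is handed in; nothing more can be done
None
```

The tip box is home in the corner stop, measured at about (-42, -61) mm and flush with both rails; the bottles and syringe measured as they started, the hand is clear, and I handed the job in at about 25 s.

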